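# Switch off the food warmer and crack its stuck lid

### The job

Switch the food warmer off at the isolator (the grey box with the toggle lever) by flipping the lever right over to the side away from the robot. Then take the warmer's lid by its bar handle, pull it free of its sticky seal without letting it fly wide open, and hold it just ajar, about 40 mm open at the front edge. Finish while still holding the lid there; leave the thermostat dial and everything else on the table where it is.

Things in the scene. Friction and masses are not known exactly. Their poses are not given: they have to be found in the camera images.
- isolator: grey plastic isolator box, 100 x 85 mm and 105 mm high on a 130 x 110 mm foot plate, bolted to the table (not always in the same place). Origin: centre of its underside; z up. Its lever pivots on the middle of the box top (105 mm above the origin) about the box's y axis. Its +x points roughly away from the robot.
- switch (a joint): toggle lever of the isolator, rad. 0 = off, leaning 0.55 rad from upright towards the box's +x (away from the robot); 1.1 = on, leaning 0.55 rad towards the box's -x (towards the robot); 0.55 = upright. A spring holds it at either end: 3 to 8 N at the knob move it, and past upright it snaps to the other end by itself.
- switch_tip (a point): centre of the black knob at the lever's end, 67 mm from the pivot; the knob is an upright drum 24 mm across and 26 mm long (54 to 80 mm from the pivot), on a 12 mm rod.
- warmer: stainless food warmer bolted to the table (not always in the same place), 240 mm deep (x) x 300 mm wide (y) x 150 mm high, lid on top to 170 mm. Origin: centre of its underside; its -x side is the front, towards the robot; z up.
- lid (a joint): hinge of the warmer's lid, rad. 0 = shut on its seal; grows as the front edge rises, so 0.16 is a gap of 40 mm at the front edge, which is 246 mm from the hinge. The seal sticks: some 15 to 22 N upwards at the handle are needed to start it, falling off over the first 8 mm or so of lift; after that about 3 to 5 N carry the lid. Let go, it drops back on to its seal. Pull slowly.
- lid_handle (a point): middle of the lid's bar handle: round black bar 14 mm thick lying across the lid (along the lid's y), 130 mm between its two posts, with 39 mm from the bar's centre down to the lid's surface and nothing over it. In the lid's frame it is 205 mm in front of the hinge axis and 60 mm above it. Axes of the lid: x to the back, y along the bar, z up from the lid's face.
- lid_hinge (a point): middle of the lid's hinge axis at the warmer's back edge, 150 mm above the table; axis along the warmer's y.
- thermostat: grey box of the same size as the isolator, bolted down, but with a round dial (52 mm across, 24 mm high) on top instead of a lever; leave it alone. Origin: centre of its underside.
- dial_mark (a point): white mark on the top of the thermostat's dial, 22 mm from the dial's axis; to be left where it is.
- mill_mid (a point): bystander: turned wooden pepper mill, 56 mm across, 165 mm tall; point on its axis 80 mm up
- spice_mid (a point): bystander: closed spice jar, 48 mm across, 110 mm tall; point on its axis 55 mm up
- cup_mid (a point): bystander: paper cup, 76 mm across the rim, 90 mm tall; point on its axis 45 mm up
- shaker_mid (a point): bystander: small steel salt shaker, 44 mm across, 74 mm tall; point on its axis 37 mm up
- marker_box_mid (a point): bystander: flat clear tray of marker pens, 90 x 160 x 28 mm; point at its centre 14 mm up
- sauce_mid (a point): bystander: squeeze bottle, 60 mm across, 170 mm tall; point on its axis 85 mm up
- pan_mid (a point): bystander: small open steel pan, 160 x 110 x 65 mm; point on its centre line 30 mm up

How it is judged:
By the outcome, as a careful person would: the job done as asked, in the order asked, and still so for the second after the job is handed in, while the arm keeps its last pose, push and grip.
It also fails if it takes over 48 s, if anything falls off the work surface, if the arm or the gripper's body presses on something with over 40 N, if the wrist force passes 120 N, or if a joint passes its speed limit or range.

### The arm

A 6-joint arm with a two-finger parallel gripper is mounted at the origin on the work surface. World frame = base frame: x ahead of the robot, y to its left, z up, the work surface at z = 0. Lengths are in m, angles in degrees, forces in N, time in s.
With the tool pointing down it reaches from about 0.35 to 0.875 m from the base axis. Payload 4.2 kg.
Tool frame: the origin (TCP) lies midway between the tips of the shut fingers; the grasp point (between the pads) lies 19 mm behind it; z points along the fingers, y is the line along which they close (so a half turn about z gives the same grasp; the last joint's range is limited). The gripper opens to 87 mm and grips with 3 to 60 N. Pads are 19 mm wide; open, the fingers measure 117 mm over their backs; the gripper's body (75 mm by 190 mm) begins 51 mm behind the grasp point.
Start: joints at [79.733, 22.042, 0.453, 0, -68.411, -14.817], TCP at [0.265, 0.566, 0.223] pointing down, gripper open.
Joint ranges: [-179.83, 179.83], [-69.29, 118.12], [-61.27, 80.66], [-181.25, 117.63], [-171.15, -9.14], [-177.46, 177.46]. Speed limits (degrees/s): [159.86, 159.86, 180, 180, 180, 180].

### API

Orientations are given as a 3x3 rotation matrix whose columns are the frame's x, y, z axes.
In Python, from station import r, cams gives the robot as it stands.
- The arm moves only by the tool play_rows, never from a script. Its argument "commands" is text: rows parted by semicolons, each of 6 numbers parted by spaces: the shift along the world's x, y, z normalised to -1 to 1, where 1 is 30 mm, then the turn, a rotation vector about the world's x, y, z normalised to -1 to 1, where 1 is 0.15 rad. A call has 1 to 20 rows; each row shifts and turns the commanded pose from where the row before left it; what a row does not reach is not made up. A row lasts 1/10 s, in which the tool goes at most 50 mm and 8.59 degrees, less where a joint would pass 70% of its speed; a pose out of reach is approached as far as the arm can. A call with a number of a shift or a turn outside -1 to 1 is refused whole. A call with a gripper value outside its range is refused whole. "grip" is the finger opening in mm, from 0 to 87, set as the call begins (left out, the last holds). The fingers move at their own pace and stop on an object; the grip force is fixed at half the most. Time passes only in rows, so rows that do not move let the fingers close. It gives the time, the measured TCP pose, the force, the opening and the grip force at its end, in the units of the state.
- r.sense(): the state, without advancing time (a new reading comes with each control period).
- cams.capture(name): name is "scene" or "top"; returns (picture, depth): 480x640x3 uint8, blue, green, red; 480x640 float32, m along the optical axis (not along the pixel's ray), 0 where there is no reading.
- cams.camera_info(name): a dict with "mtx" (3x3 intrinsics, pixels), "R" (3x3) and "t" (3): a world point X has camera coordinates R X + t. Camera axes: x right, y down, z forward; pixel columns grow to the right and rows downward; lengths in m; the calibration is good to about 2 mm. A picture is of the moment at which its call begins. camera_info takes no time and is no camera call.
- r.finish_job(): hands the job in; it is judged then, once.
The state is a dict: "time_s": time; "joints": joint angles; "joint_velocities": joint speeds; "effort": joint torques, N m; "tcp_pos": TCP position; "ee_rot": TCP orientation; "wrist_force": force on the tool from outside, world axes, zero at the start; "moment": the same for the moment, N m; "gripper_width": opening from 0.0 (shut) to 1.0 (fully open); "gripper_force": force on a finger pad.
Only numpy, scipy, OpenCV 4.12 (cv2) and the standard library are available. Lean on these libraries where they do the work, as an engineer would, in place of code of your own. Each camera call takes 0.05 s, during which the arm holds its last target. There are 200 camera calls.

## Working session

There is one attempt and no reset: what is moved stays moved. The work goes in short steps, Python scripts to look and compute and a tool call to move; the robot and the scene stay as the last step left them, time stands still between calls to the robot, and variables do not carry over. Pictures are saved under pics/ and viewed, at most 10 in all, crops included, and the job is handed in when it is done.

Besides the shell and the picture viewer there is one more tool, called after "Emit:" as a command line: name --argument value ..., lists and objects as JSON in quotes. play_rows: Moves the arm, as the interface text tells. Scaled input: -1 to 1 covers 30 mm each way for a shift and 0.15 rad each way for a turn. Its arguments: {"type":"object","properties":{"commands":{"type":"string"},"grip":{"type":"number"}},"required":["commands"]}

```bash
mkdir -p pics; cat > h.py <<'E'
import numpy as np, cv2
from station import r, cams
def pts(name, depth):
    c=cams.camera_info(name); K=np.array(c["mtx"]);R=np.array(c["R"]);t=np.array(c["t"])
    v,u=np.mgrid[0:480,0:640]
    p=np.stack([(u-K[0,2])/K[0,0]*depth,(v-K[1,2])/K[1,1]*depth,depth],-1)
    P=(p-t)@R; P[depth==0]=np.nan
    return P
E
python3 - <<'E'
from h import *
for n in("scene","top"):
    im,d=cams.capture(n); cv2.imwrite(f"pics/{n}0.png",im); np.savez(f"{n}0.npz",im=im,d=d,P=pts(n,d))
    c=cams.camera_info(n); print(n,-np.array(c["R"]).T@np.array(c["t"]),(d>0).mean())
print(r.sense())
E
```

```text
scene [1.35260448 0.23843654 1.21473202] 0.996064453125
top [ 4.38440609e-01 -1.15453686e-04  1.36387543e+00] 0.9959798177083333
{'time_s': 0.1, 'joints': array([ 7.97332573e+01,  2.20877931e+01,  3.87377959e-01, -2.59593033e-02,
       -6.84103674e+01, -1.48194972e+01]), 'joint_velocities': array([-0.01126795, -0.12753392,  0.22374546,  0.12149933,  0.01558514,
       -0.00204174]), 'effort': array([-6.76267500e-04, -3.91687131e+01,  1.87937701e+01,  4.23200324e+00,
        1.34558979e-02, -7.49450055e-05]), 'tcp_pos': array([0.26471337, 0.56558081, 0.2215506 ]), 'ee_rot': array([[ 9.05599813e-01, -4.24132530e-01, -7.59150221e-04],
       [-4.24133200e-01, -9.05597973e-01, -1.82743805e-03],
       [ 8.75910204e-05,  1.97690837e-03, -9.99998042e-01]]), 'wrist_force': array([ 0.46287724,  0.17077624, -0.43024708]), 'moment': array([ 0.06430554,  0.02449903, -0.00406732]), 'gripper_force': 0.0, 'gripper_width': 0.9976740999632391}
```

View pics/scene0.png

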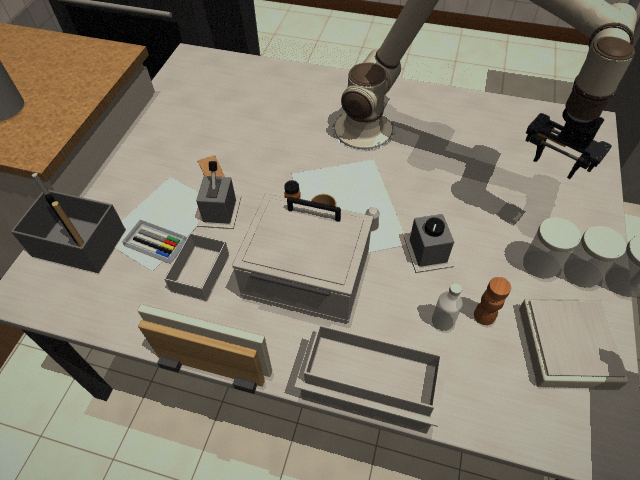

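View pics/top0.png

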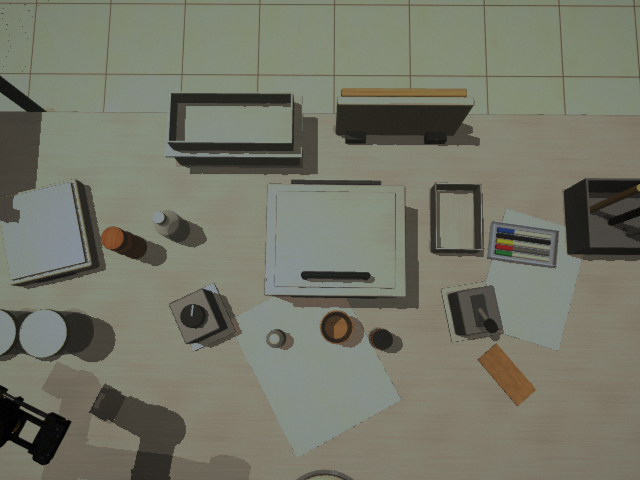

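The scene and top views show the warmer in the middle with its handle bar at top (336,276). The isolator is at top (472,312), with its knob near (490,325) leaning towards the robot. The thermostat is at (197,317), and the cup, spice jar and shaker stand in front of the warmer at (336,327), (381,339) and (275,338).

```bash
python3 - <<'E'
from h import *
T=np.load("top0.npz");S=np.load("scene0.npz")
def rect(name,P,m):
    m=m.astype(np.uint8); q=P[m>0]; q=q[~np.isnan(q).any(1)]
    b=cv2.minAreaRect((q[:,:2]*1000).astype(np.float32)); print(name,len(q),"mean",q.mean(0).round(4),"rect",np.round(b[0],1),np.round(b[1],1),round(b[2],1),"z",np.percentile(q[:,2],[5,50,95]).round(4))
def box(P,x0,x1,y0,y1,z0,z1):
    return (P[...,0]>x0)&(P[...,0]<x1)&(P[...,1]>y0)&(P[...,1]<y1)&(P[...,2]>z0)&(P[...,2]<z1)
PT,PS=T["P"],S["P"]
for v,u in((312,472),(325,490),(276,336),(240,336),(317,197),(327,336),(339,381),(338,275),(215,457)): print((u,v),PT[v,u].round(3))
c=PT[312,472]; h=PT[276,336]
for n,P in(("T",PT),("S",PS)):
    rect(n+" isotop",P,box(P,c[0]-.1,c[0]+.1,c[1]-.1,c[1]+.1,.098,.111))
    rect(n+" knob",P,box(P,c[0]-.12,c[0]+.1,c[1]-.1,c[1]+.1,.145,.19))
    rect(n+" knobtop",P,box(P,c[0]-.12,c[0]+.1,c[1]-.1,c[1]+.1,.163,.19))
    rect(n+" bar",P,box(P,h[0]-.05,h[0]+.05,h[1]-.12,h[1]+.12,.195,.23))
    rect(n+" lid",P,box(P,h[0]-.1,h[0]+.3,h[1]-.2,h[1]+.2,.16,.18))
im=T["im"][260:360,420:560]; cv2.imwrite("pics/iso.png",cv2.resize(im,None,fx=5,fy=5))
E
```

```text
(472, 312) [ 0.474 -0.326  0.103]
(490, 325) [ 0.445 -0.344  0.177]
(336, 276) [ 0.543 -0.02   0.212]
(336, 240) [ 0.625 -0.02   0.169]
(197, 317) [0.458 0.284 0.126]
(336, 327) [ 0.439 -0.024  0.004]
(381, 339) [ 0.413 -0.122  0.106]
(275, 338) [0.413 0.116 0.07 ]
(457, 215) [ 0.715 -0.322  0.004]
T isotop 1456 mean [ 0.4819 -0.3397  0.1043] rect [ 479.1 -342.9] [99.9 86.4] 10.8 z [0.1001 0.1044 0.1087]
T knob 152 mean [ 0.4449 -0.3474  0.1686] rect [ 445.5 -348.7] [29.7 23.8] 0.5 z [0.1556 0.1704 0.1767]
T knobtop 123 mean [ 0.443  -0.3483  0.1711] rect [ 444.3 -348.9] [27.3 23.5] 0.4 z [0.1647 0.1713 0.1768]
T bar 451 mean [ 0.5456 -0.0183  0.2144] rect [546.  -17.7] [140.6  13.8] 89.2 z [0.2097 0.2145 0.2187]
T lid 14732 mean [ 0.6283 -0.0188  0.1676] rect [632.  -18.9] [303.7 254.1] 89.7 z [0.1618 0.168  0.1724]
S isotop 667 mean [ 0.4841 -0.3395  0.1062] rect [ 479. -343.] [103.7  87.3] 11.3 z [0.1007 0.1063 0.1103]
S knob 94 mean [ 0.4495 -0.3469  0.166 ] rect [ 448.6 -347.5] [35.9 20.5] 12.9 z [0.1477 0.1662 0.179 ]
S knobtop 64 mean [ 0.4468 -0.3474  0.1714] rect [ 445.6 -348. ] [26.9 21.9] 26.2 z [0.1638 0.1714 0.1792]
S bar 329 mean [ 0.5478 -0.0163  0.2139] rect [546.7 -18.3] [ 15.9 143.3] 1.1 z [0.2001 0.2155 0.2203]
S lid 9136 mean [ 0.6425 -0.0144  0.1696] rect [632.1 -19.4] [304.6 261.1] 89.9 z [0.1633 0.1702 0.1744]
```

View pics/iso.png

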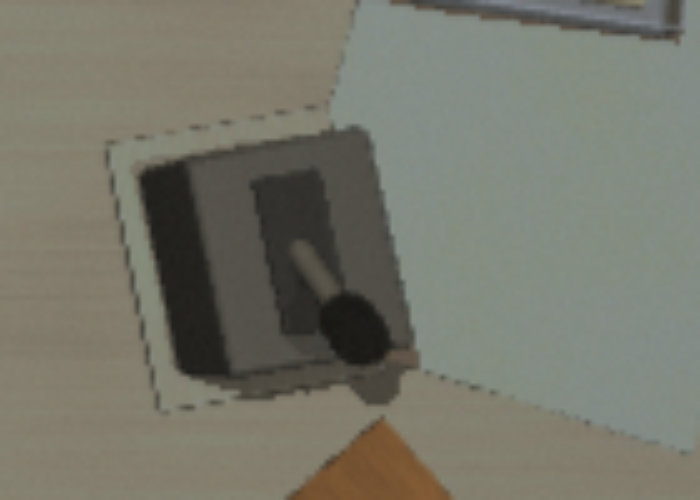

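The isolator is at (0.479, -0.343) with a yaw of about +11°, and its knob leans towards the robot. The bar's centre is about (0.546, -0.018, 0.21) and it lies along y. I'm moving over now with the fingers shut.

Emit:
play_rows --commands "0 0 1 0 0 0;0 0 1 0 0 0;0.8 -1 0 0 0 -0.35;0.8 -1 0 0 0 -0.35;0.8 -1 0 0 0 -0.35;0.8 -1 0 0 0 -0.35;0.8 -1 0 0 0 -0.35;0.8 -1 0 0 0 -0.35;0 -1 0 0 0 -0.35;0 -1 0 0 0 -0.35;0 -1 0 0 0 -0.35;0 -1 0 0 0 -0.35;0 -1 0 0 0 -0.35;0 -1 0 0 0 -0.35;0 -1 0 0 0 -0.35;0 -1 0 0 0 -0.35;0 -1 0 0 0 -0.35;0 -1 0 0 0 -0.35;0 -1 0 0 0 -0.35;0 -1 0 0 0 -0.35" --grip 0

```text
time_s: 2.1
tcp_pos: [0.4084, 0.0248, 0.2823]
ee_rot: [[0.185, -0.983, -0.001], [-0.983, -0.185, 0.0], [-0.0, 0.0, -1.0]]
wrist_force: [0.8, 0.1, -1.0]
gripper_width: 0.005
gripper_force: 0.0
```

Emit:
play_rows --commands "-0.06 -0.99 0 0 0 0;-0.06 -0.99 0 0 0 0;-0.06 -0.99 0 0 0 0;-0.06 -0.99 0 0 0 0;-0.06 -0.99 0 0 0 0;-0.06 -0.99 0 0 0 0;-0.06 -0.99 0 0 0 0;-0.06 -0.99 0 0 0 0;-0.06 -0.99 0 0 0 0;-0.06 -0.99 0 0 0 0;-0.06 -0.99 0 0 0 0;-0.06 -0.99 0 0 0 0;-0.06 -0.99 0 0 0 0;0 0 -0.9 0 0 0;0 0 -0.9 0 0 0;0 0 -0.9 0 0 0;0 0 -0.9 0 0 0;0 0 -0.9 0 0 0;0 0 0 0 0 0"

```text
time_s: 4.0
tcp_pos: [0.3828, -0.3584, 0.1436]
ee_rot: [[0.186, -0.983, -0.008], [-0.983, -0.186, 0.005], [-0.007, 0.007, -1.0]]
wrist_force: [-0.4, 0.5, -0.5]
gripper_width: 0.002
gripper_force: 0.0
```

Emit:
play_rows --commands "0.18 0.03 0.02 0 0 0;0.18 0.03 0.02 0 0 0;0.18 0.03 0.02 0 0 0;0.18 0.03 0.02 0 0 0;0.18 0.03 0.02 0 0 0;0.18 0.03 0.02 0 0 0;0.18 0.03 0 0 0 0;0.18 0.03 0 0 0 0;0.18 0.03 0 0 0 0;0.18 0.03 0 0 0 0;0.18 0.03 0 0 0 0;0.18 0.03 0 0 0 0;0.18 0.03 0 0 0 0;0.18 0.03 0 0 0 0;0.18 0.03 0 0 0 0;0.18 0.03 0 0 0 0;0 0 0 0 0 0"

```text
time_s: 5.7
tcp_pos: [0.4728, -0.3454, 0.1507]
ee_rot: [[0.188, -0.982, -0.0], [-0.982, -0.188, 0.0], [-0.0, 0.0, -1.0]]
wrist_force: [-0.3, 0.4, 0.1]
gripper_width: 0.006
gripper_force: 0.0
```

Emit:
play_rows --commands "-0.7 -0.13 0 0 0 0;-0.7 -0.13 0 0 0 0;-0.7 -0.13 0 0 0 0;0 0 1 0 0 0;0 0 1 0 0 0;0 0 1 0 0 0;0 0 1 0 0 0;0 1 0.5 0 0 0;0 1 0 0 0 -0.2;0 1 0 0 0 -0.2;0 1 0 0 0 -0.2;0 1 0 0 0 -0.2;0 1 0 0 0 -0.2;0 1 0 0 0 -0.2;0 1 0 0 0 0;0 1 0 0 0 0;0 0 0 0 0 0" --grip 87

```text
time_s: 7.4
tcp_pos: [0.4088, -0.0852, 0.2864]
ee_rot: [[0.012, -1.0, 0.001], [-1.0, -0.012, 0.001], [-0.001, -0.001, -1.0]]
wrist_force: [0.6, 0.7, 0.7]
gripper_width: 0.999
gripper_force: 0.0
```

```bash
python3 - <<'E'
from h import *
im,d=cams.capture("top");P=pts("top",d)
m=(P[...,0]>.40)&(P[...,0]<.58)&(P[...,1]<-.27)&(P[...,1]>-.42)&(P[...,2]>.145)&(P[...,2]<.2)
print("knob",m.sum(),P[m].mean(0))
s=r.sense(); print(s["tcp_pos"],s["ee_rot"].round(3).tolist(),s["joints"].round(1))
E
```

```text
knob 148 [ 0.51278494 -0.33488681  0.16825558]
[ 0.40886682 -0.08618477  0.28634557] [[0.011, -1.0, 0.001], [-1.0, -0.011, 0.0], [-0.0, -0.001, -1.0]] [ 10.6  -1.5 -19.8  -0.  -71.7  -9.9]
```

The knob is now about 34 mm past the pivot on the far side, so the warmer is off. Next is the handle.

Emit:
play_rows --commands "0.91 0.45 0 0 0 -0.07;0.91 0.45 0 0 0 0;0.91 0.45 0 0 0 0;0.91 0.45 0 0 0 0;0.93 0.45 0 0 0 0;0 0 0 0 0 0;0 0 -0.6 0 0 0;0 0 -0.6 0 0 0;0 0 -0.6 0 0 0;0 0 -0.6 0 0 0;0 0 -0.5 0 0 0;0 0 -0.3 0 0 0;0 0 0 0 0 0"

```text
time_s: 8.75
tcp_pos: [0.545, -0.0208, 0.1889]
ee_rot: [[-0.004, -1.0, -0.003], [-1.0, 0.004, -0.001], [0.001, 0.003, -1.0]]
wrist_force: [-0.1, 0.2, -0.4]
gripper_width: 1.0
gripper_force: 0.0
```

Emit:
play_rows --commands "0 0 0 0 0 0;0 0 0 0 0 0;0 0 0 0 0 0;0 0 0 0 0 0;0 0 0 0 0 0;0 0 0 0 0 0;0 0 0 0 0 0;0 0 0 0 0 0" --grip 0

```text
time_s: 9.55
tcp_pos: [0.546, -0.0198, 0.1902]
ee_rot: [[-0.002, -1.0, 0.0], [-1.0, 0.002, -0.0], [0.0, -0.0, -1.0]]
wrist_force: [-0.1, -0.1, 0.0]
gripper_width: 0.358
gripper_force: 0.0
```

Emit:
play_rows --commands "0 0 0 0 0 0;0 0 0 0 0 0;0 0 0 0 0 0;0 0 0 0 0 0;0 0 0 0 0 0;0 0 0 0 0 0"

```text
time_s: 10.15
tcp_pos: [0.5453, -0.0199, 0.19]
ee_rot: [[-0.003, -1.0, -0.002], [-1.0, 0.003, -0.0], [0.0, 0.002, -1.0]]
wrist_force: [-4.7, 1.0, 2.0]
gripper_width: 0.145
gripper_force: 30.0
```

Emit:
play_rows --commands "0 0 0.017 0 0.017 0;0 0 0.017 0 0.017 0;0.01 0 0.017 0 0.017 0;0 0 0.017 0 0.017 0;0 0 0.017 0 0.017 0;0.01 0 0.017 0 0.017 0;0 0 0.017 0 0.017 0;0 0 0.017 0 0.017 0"

```text
time_s: 10.95
tcp_pos: [0.5459, -0.0199, 0.1936]
ee_rot: [[-0.003, -1.0, -0.023], [-1.0, 0.003, -0.0], [0.0, 0.023, -1.0]]
wrist_force: [-4.1, 0.3, -10.4]
gripper_width: 0.149
gripper_force: 29.9
```

Emit:
play_rows --commands "0 0 0.017 0 0.017 0;0 0 0.017 0 0.017 0;0.01 0 0.017 0 0.017 0;0 0 0.017 0 0.017 0;0 0 0.017 0 0.017 0;0.01 0 0.017 0 0.017 0;0 0 0.017 0 0.017 0;0.01 0 0.017 0 0.017 0;0 0 0.017 0 0.017 0;0.01 0 0.017 0 0.017 0"

```text
time_s: 11.95
tcp_pos: [0.5484, -0.0199, 0.2023]
ee_rot: [[-0.002, -0.999, -0.043], [-1.0, 0.002, -0.0], [0.0, 0.043, -0.999]]
wrist_force: [-5.4, 1.0, -1.5]
gripper_width: 0.151
gripper_force: 30.0
```

```bash
cat > lid.py <<'E'
from h import *
for n in("top","scene"):
    im,d=cams.capture(n);P=pts(n,d)
    m=(P[...,0]>.58)&(P[...,0]<.74)&(P[...,1]>-.14)&(P[...,1]<.10)&(P[...,2]>.155)&(P[...,2]<.25)
    q=P[m]; P0=np.load(n+"0.npz")["P"]
    m0=(P0[...,0]>.58)&(P0[...,0]<.74)&(P0[...,1]>-.14)&(P0[...,1]<.10)&(P0[...,2]>.155)&(P0[...,2]<.25)
    f=lambda q:np.polyfit(q[:,0],q[:,2],1)
    a,b=f(q),f(P0[m0]); print(n,len(q),"lid angle",np.arctan(a[0]*-1)+np.arctan(b[0]), "z at .58", np.polyval(a,.58)-np.polyval(b,.58))
s=r.sense();print(s["tcp_pos"],s["wrist_force"],s["gripper_width"])
cv2.imwrite("pics/scene_last.png",im)
E
python3 lid.py
```

```text
top 4603 lid angle 0.06024913428119602 z at .58 0.010471498071153024
scene 5327 lid angle 0.05815352898717295 z at .58 0.010034912881211139
[ 0.54839876 -0.01991006  0.20221488] [-6.64599895  1.73260756 -0.53398194] 0.1503575059427887
```

The seal is free and the lid is at about 0.06 rad with no slip. Raising it the rest of the way.

Emit:
play_rows --commands "0.012 0 0.042 0 0.045 0;0.012 0 0.042 0 0.045 0;0.012 0 0.042 0 0.045 0;0.012 0 0.042 0 0.045 0;0.012 0 0.042 0 0.045 0;0.012 0 0.042 0 0.045 0;0.012 0 0.042 0 0.045 0;0.012 0 0.042 0 0.045 0;0.012 0 0.042 0 0.045 0;0.012 0 0.042 0 0.045 0;0.012 0 0.042 0 0.045 0;0.012 0 0.042 0 0.045 0;0.012 0 0.042 0 0.045 0;0.012 0 0.042 0 0.045 0;0.012 0 0.042 0 0.045 0;0 0 0 0 0 0;0 0 0 0 0 0;0 0 0 0 0 0"

```text
time_s: 13.85
tcp_pos: [0.5541, -0.02, 0.2211]
ee_rot: [[-0.002, -0.99, -0.143], [-1.0, 0.002, -0.0], [0.001, 0.143, -0.99]]
wrist_force: [-5.3, 0.8, -1.0]
gripper_width: 0.152
gripper_force: 30.0
```

```bash
python3 lid.py
```

```text
top 2525 lid angle 0.15127477494883965 z at .58 0.026575609568963238
scene 5632 lid angle 0.15068633408874438 z at .58 0.026350165800001685
[ 0.55408093 -0.01997382  0.22104362] [-5.13182103  0.2889812  -1.8547536 ] 0.14949702858039957
```

View pics/scene_last.png

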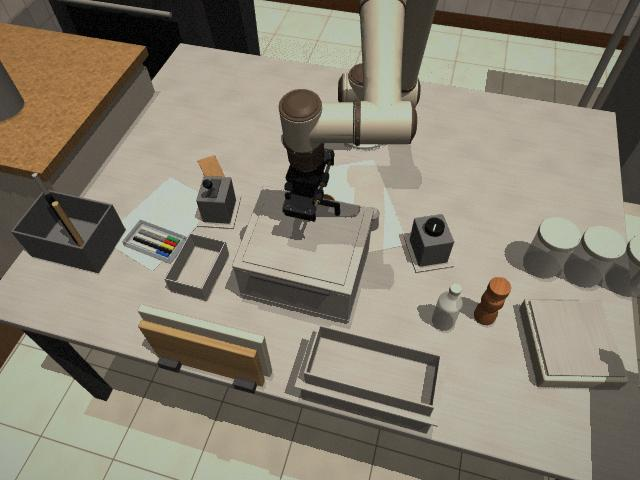

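The picture shows the gripper holding the lid bar at about (310,205), the lid slightly ajar, and the knob at (207,183) on the far side. Everything else is in place. The lid angle is 0.151 rad, so I'll nudge it up slightly.

Emit:
play_rows --commands "0.005 0 0.02 0 0.02 0;0.005 0 0.02 0 0.02 0;0.005 0 0.015 0 0.02 0;0 0 0 0 0 0;0 0 0 0 0 0;0 0 0 0 0 0;0 0 0 0 0 0;0 0 0 0 0 0"

```text
time_s: 14.75
tcp_pos: [0.5547, -0.0199, 0.2227]
ee_rot: [[-0.002, -0.989, -0.151], [-1.0, 0.002, -0.0], [0.001, 0.151, -0.989]]
wrist_force: [-5.3, 1.2, -2.9]
gripper_width: 0.149
gripper_force: 30.0
```

```bash
python3 lid.py && python3 -c "
from station import r
print(r.finish_job())"
```

```text
top 2502 lid angle 0.15862121602339235 z at .58 0.02798336185704689
scene 5654 lid angle 0.1582765865873853 z at .58 0.027773645633392102
[ 0.55468734 -0.01993584  0.22272999] [-5.42944031  2.16344742 -1.62939322] 0.14923876098641176
the job is handed in; nothing more can be done
None
```

The isolator lever is over to off on the side away from the robot, and I handed the job in at about 15 s with the gripper holding the lid ajar at 0.158 rad (about 39 mm at the front edge); nothing else on the table was touched.

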